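# Fetch the counting chamber from behind the stain bottles

### The arm

A 7-joint arm with a two-finger parallel gripper is mounted at the origin on the work surface. World frame = base frame: x ahead of the robot, y to its left, z up, the work surface at z = 0. Lengths are in m, angles in rad, forces in N, time in s.
With the tool pointing down it reaches from about 0.375 to 0.925 m from the base axis. Payload 3.1 kg.
Tool frame: the origin (TCP) lies between the finger pads; the fingertips stand 19 mm ahead of it and the grasp point (between the pads) is the TCP; z points along the fingers, y is the direction in which the jaws open and shut (so a half turn about z gives the same grasp; the last joint's range is limited). The gripper opens to 85 mm and grips with 20 to 120 N. Pads are 22 mm wide; open, the fingers measure 114 mm over their backs; the gripper's body (76 mm by 85 mm) begins 54 mm behind the grasp point. The pads swing forward as they close: fully open they stand 13 mm farther back than shut.
Start: joints at [1.205, 0.383, 0.044, 1.598, -0.018, 1.161, -0.05], TCP at [0.172, -0.627, 0.222] pointing down, gripper open.
Joint ranges: [-2.61, 2.61], [-0.41, 2.15], [-1.48, 1.57], [0, 2.5], [-1.57, 4.71], [0.05, 1.97], [-2.85, 2.85]. Speed limits (rad/s): [2.79, 2.79, 3.14, 3.14, 3.14, 3.14, 3.14].

### API

Orientations are given as a unit quaternion [x, y, z, w].
In Python, from bench import move_ptp, movel, move_j, move_gripper, pause, inverse_kinematics, read_camera, camera_params, MotionError, sign_off, look_for, tip_of, read_time_s, read_qpos, read_joint_vel, read_effort, read_eef_pos, read_tcp_rot, read_ft_force, read_ft_torque, read_finger_gap gives the robot as it stands. Calls block until the motion is done:
- move_ptp(position, orientation): joint-space move of the TCP to a pose.
- movel(position, orientation=None, speed=0.15): straight line of the TCP; orientation=None keeps the orientation; speed is the mean speed in m/s.
- move_j(angles): joint-space move.
- move_gripper(opening, effort=None): finger opening in m; effort is the grip in N (None keeps the last); returns when the fingers have stopped.
- pause(seconds).
- inverse_kinematics(position, orientation): joint angles nearest the present ones, or None.
- read_camera(name): name is "scene" or "top" or "wrist"; returns the picture (480x640x3 uint8, red, green, blue); there is no depth.
- camera_params(name): a dict with "K" (3x3 intrinsics, pixels), "camera_from_world" (4x4, takes a point from world to camera coordinates). Camera axes: x right, y down, z forward; pixel columns grow to the right and rows downward; lengths in m; the calibration is good to about 2 mm. The wrist camera is an equidistant fisheye: a pixel r from the principal point sees the ray r / f radians off the axis. A picture is of the moment at which its call begins: read the wrist's pose just before it. camera_params takes no time and is no camera call; for the wrist camera it gives the pose at the moment of the call.
A pose or a line that the arm cannot do raises MotionError and nothing moves.
- sign_off(): hands the job in, once; it reports no verdict.
Trained networks look in the newest picture that a camera, given by its name, has taken for a name from the list of things; names that differ only in an ending like _2 or _b are one class to them, and where a whole thing is asked for, a point or a joint stands for the part that bears it (a point fixed in the world has none). Each returns a list of dicts, best first, with "confidence" (0 to 1); they miss things now and then, are a little off and sometimes report something else, mostly with a low value. They report only what shows in the picture. A call takes as long as a camera call. They do not tell look-alikes from the thing itself.
- look_for(camera, name): "at" ([column, row] in pixels, amid what is visible of it).
- tip_of(camera, name): "at" ([column, row] in pixels: a listed point, or the origin of a listed thing).
Readings, each from a call of its own:
- read_time_s(): time.
- read_qpos(): joint angles.
- read_joint_vel(): joint speeds.
- read_effort(): joint torques, N m.
- read_eef_pos(): TCP position.
- read_tcp_rot(): TCP orientation.
- read_ft_force(): force on the tool from outside, world axes, zero at the start.
- read_ft_torque(): the same for the moment, N m.
- read_finger_gap(): finger opening in m.
Only numpy, scipy, OpenCV 4.12 (cv2) and the standard library are available. Lean on these libraries where they do the work, as an engineer would, in place of code of your own. Each camera call takes 0.05 s, during which the arm holds its last target.

### The job

Bring me the blue counting-chamber case that lies behind the stain bottles: first set the two bottles that stand in front of it side by side upright in the steel tray, then lay the case flat on the dark mat, centred and lengthwise along it, and last put each of the two bottles back upright where it stood. Set everything down without dropping it, tip no bottle, and leave the other two bottles, the grey case and the tally counter where they are.

Things in the scene. Friction and masses are not known exactly. Their poses are not given: they have to be found in the camera images.
- bottle_violet: closed round reagent bottle, ivory, 142 mm tall over all, with a violet screw cap and a violet label band. Body 70 mm in diameter up to 92 mm, shoulder narrowing to a 38 mm neck, cap 48 mm in diameter from 112 to 142 mm above the underside: lift it by the cap. About 0.3 kg, varying. Origin: centre of its underside; z up along its axis. Loose; one of four in a row (about 84 mm apart) along the near side of the white reagent tray, in any order.
- bottle_yellow: closed round reagent bottle, ivory, 142 mm tall over all, with a yellow screw cap and a yellow label band. Body 70 mm in diameter up to 92 mm, shoulder narrowing to a 38 mm neck, cap 48 mm in diameter from 112 to 142 mm above the underside: lift it by the cap. About 0.3 kg, varying. Origin: centre of its underside; z up along its axis. Loose, in the same row.
- bottle_green: closed round reagent bottle, ivory, 142 mm tall over all, with a green screw cap and a green label band. Body 70 mm in diameter up to 92 mm, shoulder narrowing to a 38 mm neck, cap 48 mm in diameter from 112 to 142 mm above the underside: lift it by the cap. About 0.3 kg, varying. Origin: centre of its underside; z up along its axis. Loose, in the same row.
- bottle_red: closed round reagent bottle, ivory, 142 mm tall over all, with a red screw cap and a red label band. Body 70 mm in diameter up to 92 mm, shoulder narrowing to a 38 mm neck, cap 48 mm in diameter from 112 to 142 mm above the underside: lift it by the cap. About 0.3 kg, varying. Origin: centre of its underside; z up along its axis. Loose, in the same row.
- case_blue: blue hard plastic case of a counting chamber with a pale window in the lid, a closed flat box 42 mm wide (its x) by 90 mm long (its y) by 20 mm high, 0.09 kg, loose. It lies flat on the floor of the white reagent tray, long side along the row, behind two neighbouring bottles (their sides about 7 mm from it, so no finger fits between them), halfway between these two; behind it are over 30 mm of free tray floor. Origin: centre of its underside; z up. The wanted one.
- case_grey: grey hard plastic case of a counting chamber with a pale window in the lid, a closed flat box 42 mm wide (its x) by 90 mm long (its y) by 20 mm high, 0.09 kg, loose. It lies flat on the floor of the white reagent tray, long side along the row, behind two neighbouring bottles (their sides about 7 mm from it, so no finger fits between them), halfway between these two; behind it are over 30 mm of free tray floor. Origin: centre of its underside; z up. It stays where it lies.
- reagent_tray: white plastic tray, fixed, 180 mm (its x) by 350 mm (its y) outside, floor 4 mm thick, rim 18 mm high and 4 mm thick. Origin: centre of its underside, on the bench; its x points away from the robot: the row of bottles stands 42 mm on the near side of the middle, the two cases lie about 25 mm on the far side.
- steel_tray: empty steel tray, the side place for bottles, fixed, 220 mm (its x) by 120 mm (its y) outside, floor 4 mm thick, rim 18 mm high and 4 mm thick: room for two bottles side by side along its x. Origin: centre of its underside, on the bench. It lies to one side of the reagent tray, left or right.
- mat: dark rubber mat, fixed to the bench, 72 mm (its x) by 120 mm (its y), 3 mm thick, on the other side of the reagent tray. Origin: centre of its underside, on the bench; its top is 3 mm above that.
- tally_counter: steel hand tally counter, a disc 48 mm in diameter and 30 mm high with a finger ring, loose on the bench beyond the reagent tray. Origin: centre of its underside. Not part of the work.
There are look-alikes about, which are no part of the job. There is more than one size of the mat; the job needs the smallest.

How it is judged:
By the outcome, as a careful person would: the job done as asked, in the order asked, and still so for the second after the job is handed in, with the robot touching nothing.
It also fails if it takes over 133 s, if anything falls off the work surface, if the arm or the gripper's body presses on something with over 40 N, if the wrist force passes 120 N, or if a joint passes its speed limit or range.

## Working session

There is one attempt and no reset: what is moved stays moved. The work goes in short steps, each a Python script; the robot and the scene stay as the last script left them, time stands still between calls to the robot, and variables do not carry over. Pictures are saved under pics/ and viewed, and the job is handed in when it is done.

```bash
mkdir -p pics; ls
python3 - <<'E'
from bench import *
import cv2
print(read_time_s(), read_eef_pos(), read_tcp_rot(), read_finger_gap())
for c in ["scene","top","wrist"]:
    im=read_camera(c); cv2.imwrite(f"pics/{c}0.png", im[:,:,::-1])
    p=camera_params(c); print(c,p)
    for n in ["bottle_violet","bottle_yellow","bottle_green","bottle_red","case_blue","case_grey","reagent_tray","steel_tray","mat","tally_counter"]:
        if c!="wrist": print(n,[(round(d["confidence"],2),[round(float(v)) for v in d["at"]]) for d in tip_of(c,n)])
E
```

```text
pics
0.0 [ 0.17174248 -0.62587904  0.22105122] [ 9.91042642e-01  1.33539037e-01 -2.52145295e-04 -1.32074950e-03] 0.08570232910031807
scene {'K': array([[453.33918104,   0.        , 316.70730744],
       [  0.        , 453.33918104, 236.44397773],
       [  0.        ,   0.        ,   1.        ]]), 'camera_from_world': array([[ 0.67723041,  0.73576021, -0.00398452, -0.43851303],
       [ 0.42504796, -0.39564426, -0.8141252 , -0.16878833],
       [-0.60057738,  0.54965674, -0.58067571,  1.53037263],
       [ 0.        ,  0.        ,  0.        ,  1.        ]])}
bottle_violet [(0.64, [263, 263]), (0.35, [239, 279])]
bottle_yellow [(0.65, [238, 276])]
bottle_green [(0.92, [288, 248])]
bottle_red [(0.74, [306, 235])]
case_blue [(0.82, [271, 280])]
case_grey [(0.57, [314, 251])]
reagent_tray [(0.8, [285, 264])]
steel_tray [(0.95, [153, 320])]
mat [(0.95, [309, 194]), (0.84, [370, 203]), (0.67, [373, 170])]
tally_counter [(0.75, [320, 331])]
top {'K': array([[545.96037386,   0.        , 315.28292755],
       [  0.        , 545.96037386, 238.68854348],
       [  0.        ,   0.        ,   
[... 554 characters left out ...]
91, 228])]
case_grey [(0.74, [208, 262]), (0.63, [322, 237])]
reagent_tray [(0.57, [357, 244])]
steel_tray [(0.74, [501, 263])]
mat [(0.9, [243, 333]), (0.88, [209, 262]), (0.86, [133, 322]), (0.67, [323, 240])]
tally_counter [(0.84, [394, 151]), (0.24, [390, 228])]
wrist {'K': array([[371.64829954,   0.        , 315.90934274],
       [  0.        , 371.64829954, 243.47879955],
       [  0.        ,   0.        ,   1.        ]]), 'camera_from_world': array([[ 0.2652868 , -0.96416738,  0.00204267, -0.65026862],
       [-0.92021728, -0.25256061,  0.29902055, -0.03905755],
       [-0.28778996, -0.08120591, -0.95424449,  0.3776049 ],
       [ 0.        ,  0.        ,  0.        ,  1.        ]])}
```

View pics/top0.png

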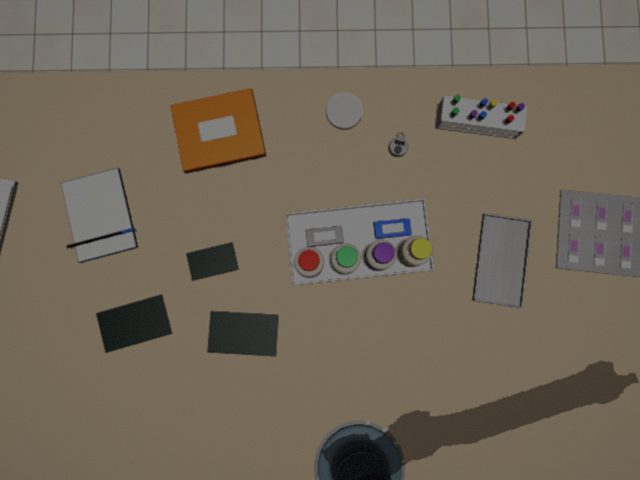

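View pics/scene0.png

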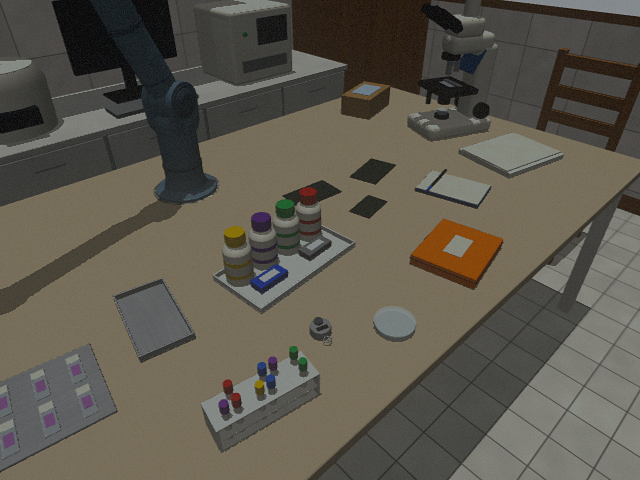

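Four bottles from left to right in the top view: red (309,262), green (347,257), violet (382,253), yellow (419,249). The blue case (392,228) lies behind violet and yellow. The grey case (323,236) is the look-alike and stays. The mat candidates are (212,261), (134,323) and (243,333), and the one at (212,261) looks smallest. I'll confirm it by measuring.

```bash
cat > h.py <<'E'
import numpy as np, cv2
from bench import *
def ray(cam,uv,p=None):
    p=p or camera_params(cam);K=p["K"];T=np.array(p["camera_from_world"])
    uv=np.array(uv,float)
    if cam=="wrist":
        d=(uv-K[:2,2])/K[0,0]; r=np.hypot(*d); s=np.sin(r)/r if r>1e-9 else 1
        v=np.array([d[0]*s,d[1]*s,np.cos(r)])
    else: v=np.linalg.inv(K)@[uv[0],uv[1],1]
    R=T[:3,:3]; return -R.T@T[:3,3], R.T@v
def w(cam,uv,z,p=None):
    o,d=ray(cam,uv,p); return o+d*(z-o[2])/d[2]
def proj(cam,X,p=None):
    p=p or camera_params(cam);K=p["K"];c=np.array(p["camera_from_world"])@np.append(X,1)
    if cam=="wrist":
        th=np.arctan2(np.hypot(c[0],c[1]),c[2]); n=np.hypot(c[0],c[1])+1e-12
        return K[:2,2]+K[0,0]*th*c[:2]/n
    u=K@c[:3]; return u[:2]/u[2]
def quat(yaw):  # tool down, tool y axis (jaw) at world angle yaw from +y... x axis at angle yaw
    # R=Rz(yaw)*Rx(pi): x=(c,s,0), y=(s,-c,0)
    return np.array([np.cos(yaw/2),np.sin(yaw/2),0,0])
E
python3 - <<'E'
from h import *
im=cv2.imread("pics/top0.png")
crop=im[190:365,60:330]; crop=cv2.resize(crop,None,fx=2.9,fy=2.9,interpolation=cv2.INTER_CUBIC); cv2.imwrite("pics/mats.png",crop)
crop=im[195:310,275:440]; cv2.imwrite("pics/rt.png",cv2.resize(crop,None,fx=4.8,fy=4.8,interpolation=cv2.INTER_CUBIC))
hsv=cv2.cvtColor(im,cv2.COLOR_BGR2HSV)
g=im.max(2)
def rects(m,z,lo,hi,tag,roi):
    mm=np.zeros_like(m);x0,y0,x1,y1=roi;mm[y0:y1,x0:x1]=m[y0:y1,x0:x1]
    cs,_=cv2.findContours(mm,cv2.RETR_EXTERNAL,cv2.CHAIN_APPROX_NONE)
    for c in cs:
        if lo<cv2.contourArea(c)<hi:
            P=np.array([w("top",q[0],z)[:2] for q in c],np.float32)*1000
            r=cv2.minAreaRect(P); print(tag,"px",c[:,0].mean(0).round(),"ctr",np.round(r[0],1),"size",np.round(r[1],1),"ang",round(r[2],1))
for t in (45,60): rects(((g<t)*255).astype(np.uint8),0.003,300,6000,"mat%d"%t,(60,200,330,400))
for y,x in [(261,212),(261,170),(244,310),(260,500)]: print(im[y,x],hsv[y,x])
low=((hsv[:,:,1]<60)&(g>70)).astype(np.uint8)*255
rects(low,0.018,2000,20000,"tray",(275,190,545,320))
b=((hsv[:,:,0]>100)&(hsv[:,:,0]<130)&(hsv[:,:,1]>130)).astype(np.uint8)*255
rects(b,0.024,50,2000,"blue",(360,200,430,245))
E
```

```text
mat45 px [227. 334.] ctr [324.  315.7] size [91.  96.8] ang 85.8
mat45 px [133. 323.] ctr [349.4 548.4] size [ 97.3 165.6] ang 15.2
mat45 px [213. 262.] ctr [500.1 356.5] size [ 67.1 115.5] ang 12.8
mat60 px [243. 333.] ctr [320.9 279.7] size [165.6  99.2] ang 86.0
mat60 px [133. 323.] ctr [349.3 548.4] size [ 99.2 166.9] ang 15.4
mat60 px [212. 261.] ctr [500.  356.4] size [ 69.2 116.8] ang 12.6
[42 43 40] [80 18 43]
[ 88 108 120] [ 19  68 120]
[101 101 104] [  0   7 104]
[107 107 108] [  0   2 108]
tray px [503. 260.] ctr [ 491.9 -365.2] size [123.  223.4] ang 80.3
tray px [364. 242.] ctr [543.  -10.6] size [185.  356.8] ang 5.4
blue px [392. 228.] ctr [573.9 -92.2] size [40.1 87.8] ang 4.7
```

Run:
```python
from h import *
im=cv2.imread("pics/top0.png"); hsv=cv2.cvtColor(im,cv2.COLOR_BGR2HSV)
for n,(x,y) in dict(r=(309,261),g=(347,257),v=(383,253),y=(421,248)).items():
    h0=int(hsv[y,x,0]); dh=np.abs((hsv[:,:,0].astype(int)-h0+90)%180-90)
    m=((dh<12)&(hsv[:,:,1]>80)).astype(np.uint8); k=np.zeros_like(m);k[y-16:y+16,x-16:x+16]=1;m*=k
    cs,_=cv2.findContours(m,cv2.RETR_EXTERNAL,cv2.CHAIN_APPROX_NONE);c=max(cs,key=cv2.contourArea)
    (cx,cy),r=cv2.minEnclosingCircle(c); M=cv2.moments(c); print(n,(cx,cy),r,M["m10"]/M["m00"],M["m01"]/M["m00"],w("top",(M["m10"]/M["m00"],M["m01"]/M["m00"]),0.146).round(4))
```

```text
r (308.2674560546875, 259.8953552246094) 10.968920707702637 308.3528836754643 259.8919843597263 [0.4889 0.114  0.146 ]
g (346.5333251953125, 256.4666748046875) 10.653854370117188 346.5340788072417 256.3024494142705 [0.4957 0.0287 0.146 ]
v (383.3999938964844, 252.39999389648438) 10.720175743103027 383.27672955974845 252.48427672955975 [ 0.5032 -0.0536  0.146 ]
y (420.5, 248.5) 11.768702507019043 420.4024390243902 248.26106594399275 [ 0.5115 -0.1368  0.146 ]
```

View pics/mats.png

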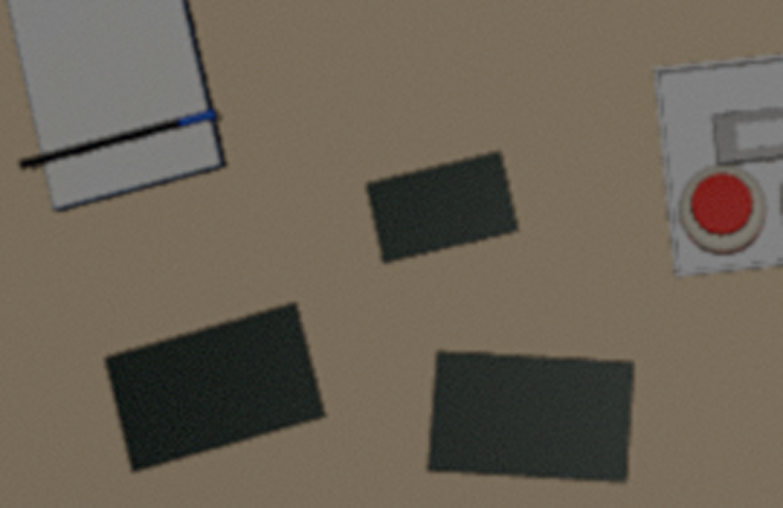

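View pics/rt.png

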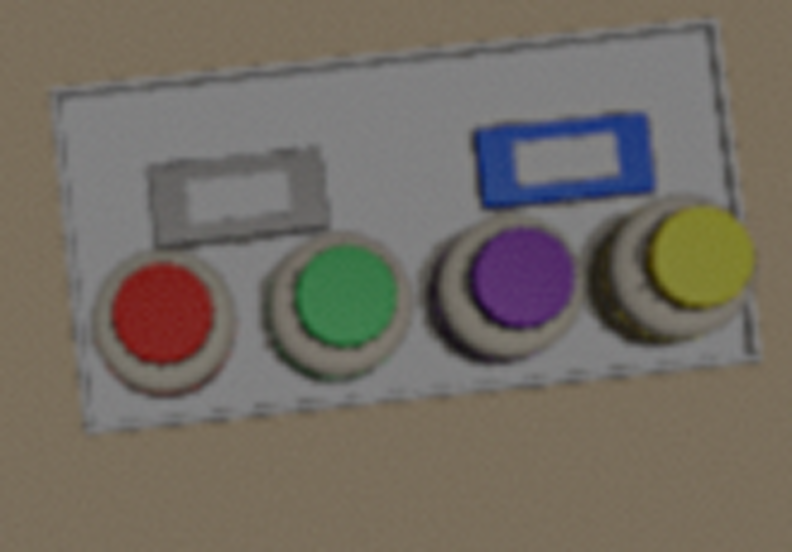

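Confirmed: the mat at (212,261) measures about 69×117 mm in my raw fit, against about 99×166 mm for the other two, so it is the 72×120 mm one. The blue case lies behind the violet and yellow bottles, and the grey case lies behind red and green. Next I'll hover with the wrist camera to refine.

Run:
```python
from h import *
d=np.deg2rad
for n,p in dict(v=(.503,-.054),y=(.5115,-.137),case=(.574,-.091),st1=(.54,-.373),st2=(.445,-.357),mat=(.5,.356)).items():
    for yaw in (-84.7,95.3,12.6,-80,100,192.6, -167.4):
        for z in (.03,.3):
            q=inverse_kinematics([*p,z],quat(d(yaw))); 
            print(n,yaw,z,None if q is None else np.round(q,2))
```

```text
v -84.7 0.03 [-0.99  1.02  1.37  2.11 -1.16  1.14 -2.07]
v -84.7 0.3 [-1.37  0.18  1.55  1.88 -0.19  1.26 -2.81]
v 95.3 0.03 [ 0.51  0.45 -0.56  2.05  0.35  0.73 -0.17]
v 95.3 0.3 [ 0.62  0.08 -0.62  1.82  0.05  1.26  0.08]
v 12.6 0.03 [ 0.42  0.43 -0.45  2.05  0.28  0.72 -1.56]
v 12.6 0.3 [ 0.55  0.08 -0.55  1.82  0.04  1.26 -1.36]
v -80 0.03 [-0.89  0.74  1.15  2.11 -0.9   0.91 -2.17]
v -80 0.3 [-1.35  0.08  1.47  1.88 -0.09  1.25 -2.82]
v 100 0.03 [ 0.52  0.45 -0.56  2.05  0.35  0.73 -0.09]
v 100 0.3 [ 0.63  0.09 -0.63  1.82  0.05  1.26  0.16]
v 192.6 0.03 [ 0.72  0.52 -0.8   2.04  0.53  0.79  1.38]
v 192.6 0.3 [ 0.69  0.09 -0.69  1.81  0.06  1.26  1.77]
v -167.4 0.03 [ 0.72  0.52 -0.8   2.04  0.53  0.79  1.38]
v -167.4 0.3 [ 0.69  0.09 -0.69  1.81  0.06  1.26  1.77]
y -84.7 0.03 [-0.8   1.06  1.36  2.06 -1.18  1.17 -1.93]
y -84.7 0.3 [-1.02  0.28  1.42  1.83 -0.29  1.28 -2.57]
y 95.3 0.03 [ 0.62  0.47 -0.5   2.    0.33  0.75  0.01]
y 95.3 0.3 [ 0.68  0.13 -0.53  1.77  0.07  1.26  0.22]
y 12.6 0.03 [ 0.47  0.44 -0.34  2.    0.22  0.73 -1.34]
y 12.6 0.3 [ 0.54  0.12 -0.39  1.78  0.
[... 3011 characters left out ...]
2  2.16]
mat 95.3 0.03 [-0.16  0.65 -0.67  1.79  0.51  0.88 -0.97]
mat 95.3 0.3 [ 0.24  0.61 -1.33  1.55  0.59  1.45 -1.03]
mat 12.6 0.03 [-0.03  0.73 -0.86  1.78  0.67  0.95 -2.52]
mat 12.6 0.3 [ 0.2   0.53 -1.22  1.56  0.51  1.41 -2.41]
mat -80 0.03 [ 0.19  1.01 -1.25  1.77  1.04  1.2   1.93]
mat -80 0.3 [ 0.21  0.55 -1.24  1.56  0.52  1.42  2.25]
mat 100 0.03 [-0.16  0.65 -0.67  1.79  0.51  0.89 -0.89]
mat 100 0.3 [ 0.17  0.5  -1.16  1.56  0.46  1.39 -0.85]
mat 192.6 0.03 [-0.07  0.7  -0.8   1.78  0.62  0.93  0.65]
mat 192.6 0.3 [ 0.24  0.61 -1.33  1.55  0.59  1.45  0.67]
mat -167.4 0.03 [-0.07  0.7  -0.8   1.78  0.62  0.93  0.65]
mat -167.4 0.3 [ 0.24  0.61 -1.33  1.55  0.59  1.45  0.67]
```

Run:
```python
from h import *
d=np.deg2rad
p=camera_params("wrist");T=p["camera_from_world"];print("cam",-T[:3,:3].T@T[:3,3]-read_eef_pos())
move_ptp([.5,-.09,.36],quat(d(95.3)))
print(read_eef_pos(),read_tcp_rot(),read_time_s())
p=camera_params("wrist");T=p["camera_from_world"];print("cam",-T[:3,:3].T@T[:3,3]-read_eef_pos())
im=read_camera("wrist"); np.save("w1.npy",T); cv2.imwrite("pics/w1.png",im[:,:,::-1])
```

```text
cam [0.07319714 0.02066474 0.15081652]
[ 0.49968459 -0.09189564  0.35950501] [ 6.74899169e-01  7.37909815e-01 -2.95986507e-04 -3.58989116e-04] 3.45
cam [-0.00710827  0.07654155  0.15089674]
```

View pics/w1.png

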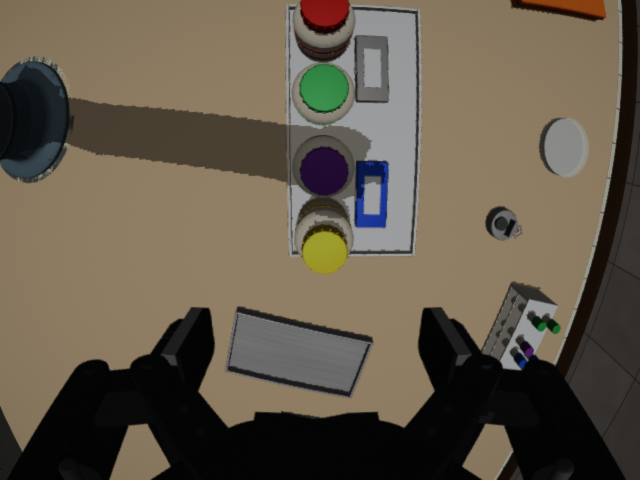

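The wrist view shows violet (324,170), yellow (325,252), the blue case (372,194), the grey case (372,68) and the steel tray (299,350). I'll measure from it.

Run:
```python
from h import *
print(read_eef_pos())
im=cv2.imread("pics/w1.png"); hsv=cv2.cvtColor(im,cv2.COLOR_BGR2HSV); P={"K":camera_params("wrist")["K"],"camera_from_world":np.load("w1.npy")}
def fitc(m,x,y,r,tag,z):
    k=np.zeros_like(m);k[max(0,y-r):y+r,x-r:x+r]=1;m=m*k
    cs,_=cv2.findContours(m,cv2.RETR_EXTERNAL,cv2.CHAIN_APPROX_NONE);c=max(cs,key=cv2.contourArea)
    X=np.array([w("wrist",q[0],z,P)[:2] for q in c],np.float32)*1000
    if tag in "rgvy":
        (cx,cy),rr=cv2.minEnclosingCircle(X); e=cv2.fitEllipse(X); print(tag,round(cx,1),round(cy,1),"r",round(rr,1),np.round(e,1) if 0 else e)
    else: print(tag,c[:,0].mean(0),cv2.minAreaRect(X))
for n,(x,y) in dict(g=(324,88),v=(324,170),y=(325,252)).items():
    h0=int(hsv[y,x,0]); dh=np.abs((hsv[:,:,0].astype(int)-h0+90)%180-90)
    fitc(((dh<12)&(hsv[:,:,1]>90)).astype(np.uint8),x,y,30,n,.146)
fitc(((hsv[:,:,0]>100)&(hsv[:,:,0]<130)&(hsv[:,:,1]>150)).astype(np.uint8),372,194,42,"blue",.024)
low=((hsv[:,:,1]<45)&(im.max(2)>60)).astype(np.uint8)
fitc(low,299,350,82,"steel",.018)
k=low.copy();k[300:]=0;fitc(k,353,130,132,"reag",.018)
```

```text
[ 0.49973662 -0.09170761  0.35954125]
g 495.8 26.6 r 24.1 ((496.14703369140625, 26.71742057800293), (45.91661834716797, 46.937076568603516), 0.799603283405304)
v 503.8 -54.7 r 24.0 ((503.73443603515625, -55.00458908081055), (45.835723876953125, 46.58441162109375), 14.407546997070312)
y 512.7 -135.7 r 27.7 ((511.884033203125, -136.11447143554688), (47.62047576904297, 54.56995391845703), 8.253829002380371)
blue [371.17934783 193.65217391] ((573.60888671875, -93.06928253173828), (40.96065902709961, 87.65702819824219), 5.2294816970825195)
steel [295.37333333 354.97333333] ((492.29364013671875, -365.1679382324219), (120.61973571777344, 219.60511779785156), 80.56640625)
reag [349.70120482 130.21686747] ((542.96435546875, -10.205184936523438), (180.06040954589844, 349.3595275878906), 5.184482574462891)
```

```bash
cat >> h.py <<'E'
d2=np.deg2rad
def down(p,yaw,z,speed=0.08,tol=0.0008):
    """line to p at z; then one correction of xy steady-state error"""
    q=quat(yaw); c=np.array([p[0],p[1],z],float); movel(c,q,speed=speed)
    e=c-np.array(read_eef_pos())
    return e
def above(p,yaw,z):
    """ptp above p and return command offset that removes steady error"""
    q=quat(yaw); c=np.array([p[0],p[1],z],float); move_ptp(c,q); pause(0.1)
    e=c-np.array(read_eef_pos()); return e
def lower_touch(p,yaw,z0,zmin,off,dF=3.0,step=0.0015):
    """from z0 lower in steps until support force seen"""
    q=quat(yaw); movel(np.array([p[0],p[1],z0])+off,q,speed=0.06); pause(0.15)
    f0=read_ft_force()[2]; z=z0
    while z>zmin:
        z-=step; movel(np.array([p[0],p[1],z])+off,q,speed=0.03); f=read_ft_force()[2]
        if f-f0>dF: break
    pause(0.05)
    print("touch z cmd",round(z,4),"act",np.round(read_eef_pos(),4),"dF",round(read_ft_force()[2]-f0,2),"t",read_time_s())
    return z
E
python3 - <<'E'
from h import *
yaw=d2(95.2); y=(.5115,-.1370)
move_gripper(.070,60)
e=above(y,yaw,.22); print("e",e, read_eef_pos())
movel(np.array([y[0],y[1],.129])+e,quat(yaw),speed=.1); pause(.1)
print(read_eef_pos(),read_ft_force(),read_time_s())
p=camera_params("wrist"); im=read_camera("wrist"); cv2.imwrite("pics/w2.png",im[:,:,::-1])
t=read_camera("top"); cv2.imwrite("pics/t2.png",cv2.resize(t[190:310,275:555,::-1],None,fx=2.8,fy=2.8))
E
```

```text
e [-0.00233017 -0.00075397 -0.00281699] [ 0.51383017 -0.13624603  0.22281699]
[ 0.50997227 -0.13787788  0.12706234] [0.30334627 0.1798071  0.04740465] 5.7417
```

View pics/w2.png

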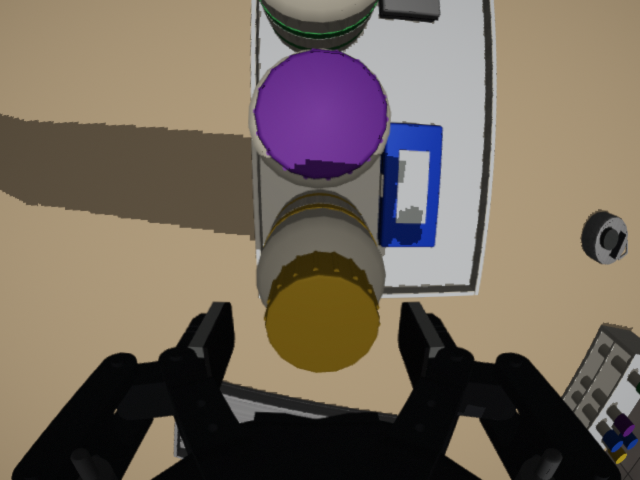

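Run:
```python
from h import *
for _ in range(4):
    print(np.round(read_eef_pos(),4)); pause(.1)
q=quat(d2(95.2)); movel([.5115,-.137,.129],q,speed=.05)
for _ in range(4):
    print(np.round(read_eef_pos(),4)); pause(.1)
```

```text
[ 0.5097 -0.1379  0.1269]
[ 0.5095 -0.1379  0.1267]
[ 0.5093 -0.1378  0.1264]
[ 0.5092 -0.1378  0.1263]
[ 0.5121 -0.1369  0.1294]
[ 0.5116 -0.1369  0.1291]
[ 0.5114 -0.137   0.1289]
[ 0.5114 -0.137   0.1289]
```

The arm settles in about 0.3 s with no steady error, so no offsets are needed. Gripping yellow now.

Run:
```python
from h import *
yaw=d2(95.2); q=quat(yaw); y=(.5115,-.137)
f0=read_ft_force(); move_gripper(.040,60); print("gap",read_finger_gap(),"ft",np.round(read_ft_force(),1)); pause(.2)
g=np.array(read_eef_pos()); print("grasp",g)
movel([y[0],y[1],.134],q,speed=.05); pause(.2); print(read_eef_pos(),"ft",np.round(read_ft_force(),1),read_finger_gap())
movel([y[0],y[1],.205],q,speed=.12); pause(.1)
print("lift ft",np.round(read_ft_force(),1),np.round(read_ft_torque(),2),read_finger_gap())
u=np.array([np.cos(d2(-9.6)),np.sin(d2(-9.6))]); st=np.array([.4922,-.3652]); far=st+.048*u; print(far)
movel([*far,.205],q,speed=.2); pause(.3)
z=lower_touch(far,yaw,.133,.127,np.zeros(3))
im=read_camera("wrist"); cv2.imwrite("pics/w3.png",im[:,:,::-1])
im=read_camera("scene"); cv2.imwrite("pics/s3.png",im[150:450,100:420,::-1])
```

```text
gap 0.044726872344709186 ft [0.4 0.4 3. ]
grasp [ 0.51219015 -0.13703298  0.12963413]
[ 0.51049781 -0.13691359  0.13304904] ft [-0.5 -0.1 -3.9] 0.04422900883217804
lift ft [-0.1 -0.3 -3.9] [ 0.01  0.01 -0.04] 0.04446146420322423
[ 0.53952781 -0.3732049 ]
touch z cmd 0.1285 act [ 0.54   -0.3734  0.1297] dF 8.16 t 12.6833
```

View pics/w3.png

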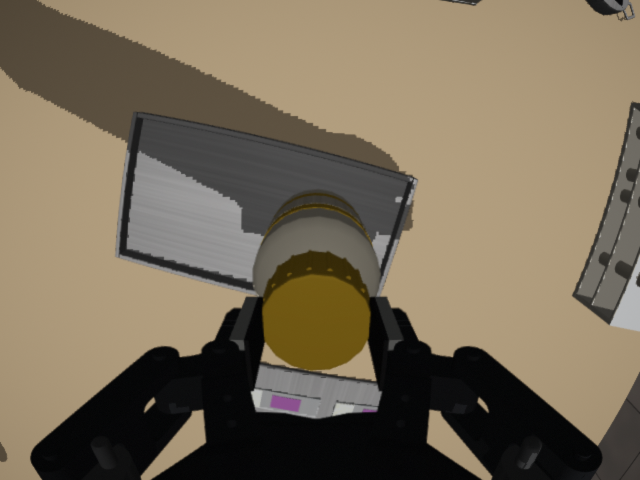

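View pics/s3.png

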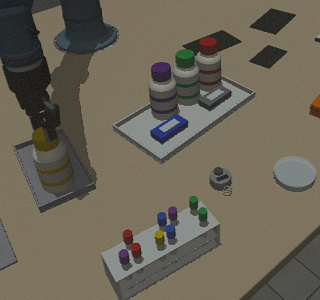

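Yellow (316,310 in the wrist view) stands upright in the far half of the steel tray with floor contact felt (8 N). I'll release it and fetch violet.

```bash
cat >> h.py <<'E'
def release(p,yaw,z,up=.215):
    q=quat(yaw)
    move_gripper(.070); pause(.1); print("ft",np.round(read_ft_force(),1)); movel([p[0],p[1],up],q,speed=.12)
def pick(p,yaw,z,gap,eff,up,hover=None):
    q=quat(yaw)
    movel([p[0],p[1],z],q,speed=.1); pause(.3); print("at",np.round(read_eef_pos(),4))
    move_gripper(gap,eff); pause(.2); print("gap",read_finger_gap(),"ft",np.round(read_ft_force(),1),"eef",np.round(read_eef_pos(),4))
    movel([p[0],p[1],up],q,speed=.1); pause(.1); print("lift ft",np.round(read_ft_force(),1),read_finger_gap(),read_time_s())
E
python3 - <<'E'
from h import *
yaw=d2(95.2); q=quat(yaw); v=np.array([.5035,-.0545])
far=np.array([.5395,-.3732])
release(far,yaw,.1285)
movel([*v,.215],q,speed=.22); pause(.1)
im=read_camera("wrist"); P=camera_params("wrist")
hsv=cv2.cvtColor(im,cv2.COLOR_RGB2HSV); m=((hsv[:,:,0]>130)&(hsv[:,:,0]<155)&(hsv[:,:,1]>90)).astype(np.uint8)
cs,_=cv2.findContours(m,cv2.RETR_EXTERNAL,cv2.CHAIN_APPROX_NONE);c=max(cs,key=cv2.contourArea)
print(np.array(cv2.minEnclosingCircle(np.array([w("wrist",k[0],.146,P)[:2] for k in c],np.float32)*1000)[0]))
pick(v,yaw,.129,.040,60,.205)
cv2.imwrite("pics/w4.png",read_camera("wrist")[:,:,::-1])
cv2.imwrite("pics/s4.png",read_camera("scene")[150:450,100:420,::-1])
E
```

```text
ft [ 0.2 -0.5  0.5]
[504.04074097 -51.42665482]
at [ 0.5039 -0.0546  0.1295]
gap 0.04479864936323619 ft [0.5 0.3 5.7] eef [ 0.5043 -0.0545  0.1298]
lift ft [-0.1 -0.2 -3. ] 0.044845418643140914 18.7583
```

View pics/s4.png

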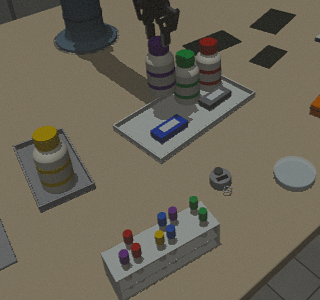

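Violet is lifted and yellow stands in the steel tray (47,160 in the crop). Next I'll place violet in the near half.

```bash
python3 - <<'E'
from h import *
yaw=d2(95.2); q=quat(yaw); near=np.array([.4449,-.3572])
movel([*near,.205],q,speed=.22); pause(.3)
z=lower_touch(near,yaw,.133,.127,np.zeros(3))
release(near,yaw,z)
c=np.array([.5738,-.0927])
move_gripper(.062,40)
move_ptp([*c,.20],quat(d2(95.2))); pause(.3)
cv2.imwrite("pics/w5.png",read_camera("wrist")[:,:,::-1]); np.save("w5.npy",camera_params("wrist")["camera_from_world"])
cv2.imwrite("pics/s5.png",read_camera("scene")[150:450,100:420,::-1])
cv2.imwrite("pics/t5.png",read_camera("top")[:,:,::-1]); print(read_time_s(),read_eef_pos())
E
python3 - <<'E'
from h import *
im=cv2.imread("pics/w5.png"); hsv=cv2.cvtColor(im,cv2.COLOR_BGR2HSV); P={"K":camera_params("wrist")["K"],"camera_from_world":np.load("w5.npy")}
m=((hsv[:,:,0]>100)&(hsv[:,:,0]<130)&(hsv[:,:,1]>150)).astype(np.uint8)
cs,_=cv2.findContours(m,cv2.RETR_EXTERNAL,cv2.CHAIN_APPROX_NONE)
for c in cs:
    if cv2.contourArea(c)>500: print(c[:,0].mean(0),cv2.minAreaRect(np.array([w("wrist",k[0],.024,P)[:2] for k in c],np.float32)*1000))
E
```

```text
touch z cmd 0.1285 act [ 0.4455 -0.3576  0.1298] dF 7.87 t 23.0083
ft [ 0.4  0.1 -0.1]
26.1833 [ 0.57374167 -0.09314421  0.2000512 ]
[317.09191176 212.15808824] ((574.2957763671875, -92.053466796875), (40.625205993652344, 88.47949981689453), 5.1290974617004395)
```

View pics/w5.png

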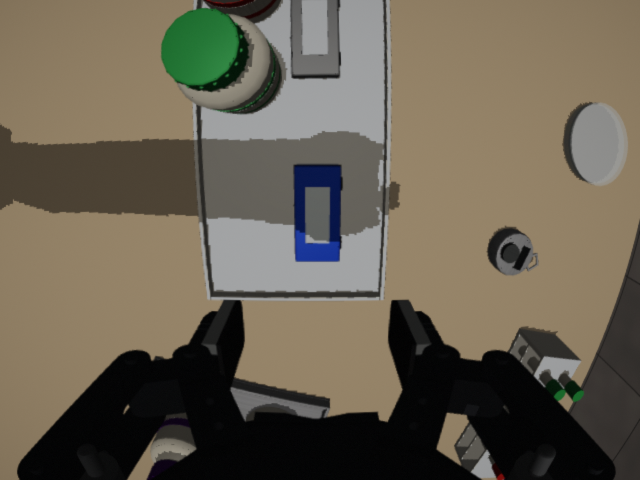

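View pics/s5.png

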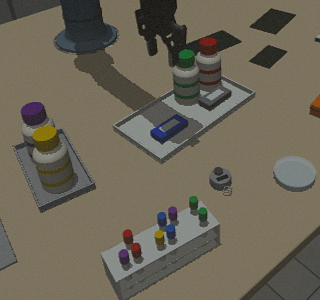

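Violet and yellow stand side by side in the steel tray. The blue case (317,212) is at (0.5742, -0.0922), turned 5.15°. Picking it up now.

Run:
```python
from h import *
yaw=d2(95.15); q=quat(yaw); c=np.array([.5742,-.0922])
movel([*c,.06],q,speed=.12); movel([*c,.0265],q,speed=.05); pause(.3); print(np.round(read_eef_pos(),4),np.round(read_ft_force(),1))
move_gripper(.034,35); pause(.2); print("gap",read_finger_gap(),np.round(read_ft_force(),1),np.round(read_eef_pos(),4))
cv2.imwrite("pics/w6.png",read_camera("wrist")[:,:,::-1])
movel([*c,.035],q,speed=.04); pause(.2); print("gap",read_finger_gap(),np.round(read_ft_force(),1),np.round(read_eef_pos(),4))
cv2.imwrite("pics/w7.png",read_camera("wrist")[:,:,::-1]); print(read_time_s())
```

```text
[ 0.5745 -0.0922  0.0269] [ 0.5 -0.1 -1. ]
gap 0.034109750659605816 [-0.5 -0.1  0.6] [ 0.5742 -0.0922  0.0265]
gap 0.03394993602833169 [ 0.2 -0.5 -0.3] [ 0.5741 -0.0922  0.0349]
29.8667
```

View pics/w7.png

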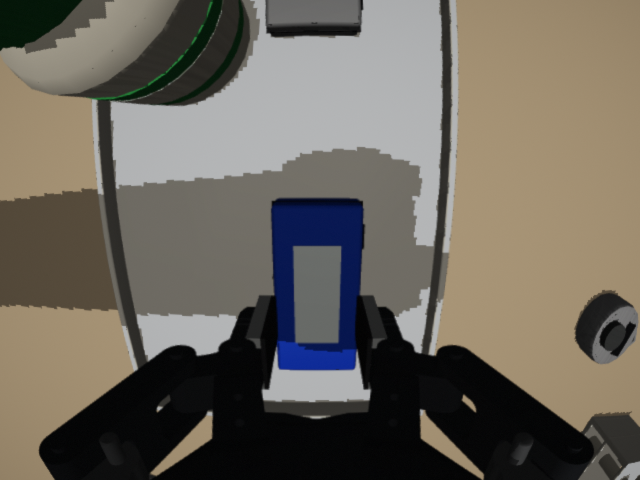

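Run:
```python
from h import *
for n in (6,7):
    im=cv2.imread(f"pics/w{n}.png"); hsv=cv2.cvtColor(im,cv2.COLOR_BGR2HSV)
    m=((hsv[:,:,0]>100)&(hsv[:,:,0]<130)&(hsv[:,:,1]>150)).astype(np.uint8); ys,xs=np.nonzero(m); print(n,xs.min(),xs.max(),ys.min(),ys.max(),m.sum())
cv2.imwrite("pics/s7.png",cv2.resize(read_camera("scene")[230:330,200:360,::-1],None,fx=4.5,fy=4.5))
```

```text
6 169 407 202 477 10440
7 272 362 199 462 9837
```

View pics/s7.png

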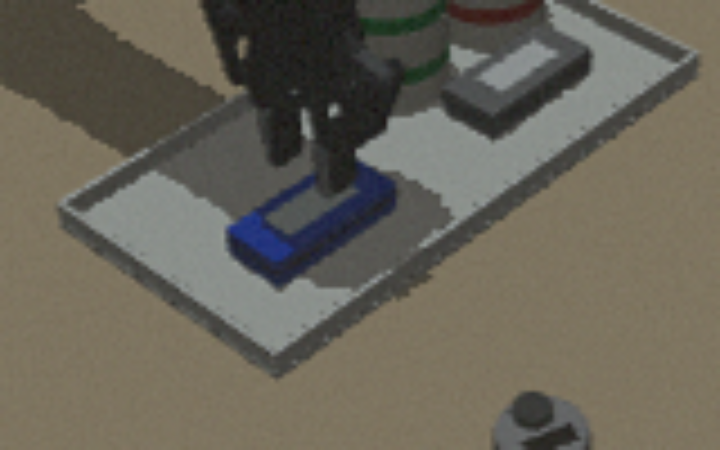

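View pics/w6.png

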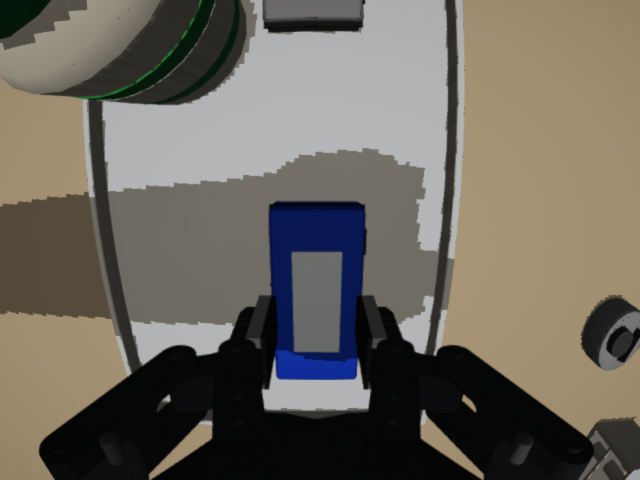

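The case stayed on the tray: the fingers closed above it. I'll work out the real tip height from the wrist picture, using the pad corner pixels.

Run:
```python
from h import *
p=camera_params("wrist"); e=np.array(read_eef_pos()); yaw=d2(95.15)
tx=np.array([np.cos(yaw),np.sin(yaw),0]); ty=np.array([np.sin(yaw),-np.cos(yaw),0])
for nm,L in dict(open70_w2=[(232,303),(400,303)],cap48_w3=[(262,297),(371,297)],w7=[(275,296),(357,296)]).items():
    for uv in L:
        o,d=ray("wrist",uv,p)
        for off in (.011,-.011):
            t=((e-o)@tx+off)/(d@tx); X=o+d*t-e; print(nm,uv,off,"ty",round(X@ty*1000,1),"z",round(X[2]*1000,1))
im=cv2.imread("pics/w7.png"); cv2.imwrite("pics/w7c.png",cv2.resize(im[270:430,210:430],None,fx=3.6,fy=3.6,interpolation=cv2.INTER_CUBIC))
```

```text
open70_w2 (232, 303) 0.011 ty -33.7 z 20.7
open70_w2 (232, 303) -0.011 ty -44.8 z -22.7
open70_w2 (400, 303) 0.011 ty 33.1 z 20.6
open70_w2 (400, 303) -0.011 ty 44.3 z -22.9
cap48_w3 (262, 297) 0.011 ty -22.4 z 14.7
cap48_w3 (262, 297) -0.011 ty -29.7 z -30.8
cap48_w3 (371, 297) 0.011 ty 22.2 z 14.7
cap48_w3 (371, 297) -0.011 ty 29.7 z -30.8
w7 (275, 296) 0.011 ty -17.1 z 13.6
w7 (275, 296) -0.011 ty -22.7 z -32.2
w7 (357, 296) 0.011 ty 16.5 z 13.6
w7 (357, 296) -0.011 ty 22.1 z -32.3
```

View pics/w7c.png

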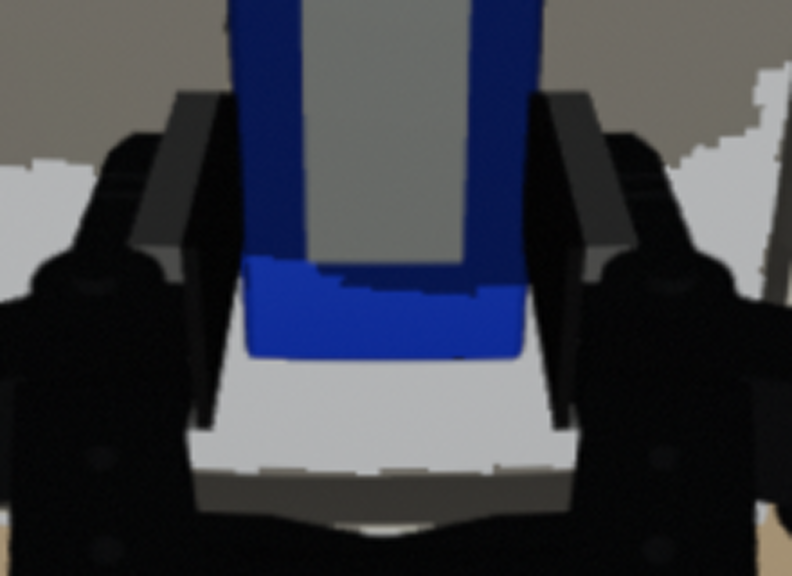

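```bash
python3 - <<'E'
from h import *
p=camera_params("wrist"); e=np.array(read_eef_pos()); yaw=d2(95.15)
tx=np.array([np.cos(yaw),np.sin(yaw),0]); ty=np.array([np.sin(yaw),-np.cos(yaw),0])
def f(nm,uv,g):
    o,d=ray("wrist",uv,p); s=np.sign(uv[0]-316)
    t=((e-o)@ty+s*g/2)/(d@ty); X=o+d*t-e; print(nm,uv,g,"tx",round(X@tx*1000,1),"z",round(X[2]*1000,1))
for g in (.034,.038,.042): f("w7 tipfront",(275,296),g); f("w7 tipback",(277.5,338),g);f("w7 rootback",(269,389),g)
for g in (.0447,.048): f("w3",(262,297),g)
for g in (.07,.073): f("w2",(232,303),g); f("w2",(400,303),g)
E
python3 -c "
import cv2
im=cv2.imread('pics/w3.png'); cv2.imwrite('pics/w3c.png',cv2.resize(im[270:430,210:430],None,fx=3.6,fy=3.6,interpolation=cv2.INTER_CUBIC))"
```

```text
w7 tipfront (275, 296) 0.034 tx 11.5 z 14.7
w7 tipback (277.5, 338) 0.034 tx -9.5 z 13.4
w7 rootback (269, 389) 0.034 tx -9.8 z 47.8
w7 tipfront (275, 296) 0.038 tx 3.6 z -1.7
w7 tipback (277.5, 338) 0.038 tx -19.9 z -3.1
w7 rootback (269, 389) 0.038 tx -20.3 z 35.3
w7 tipfront (275, 296) 0.042 tx -4.2 z -18.1
w7 tipback (277.5, 338) 0.042 tx -30.3 z -19.7
w7 rootback (269, 389) 0.042 tx -30.7 z 22.9
w3 (262, 297) 0.0447 tx 11.1 z 14.9
w3 (262, 297) 0.048 tx 6.1 z 4.7
w2 (232, 303) 0.07 tx 8.5 z 15.7
w2 (400, 303) 0.07 tx 7.2 z 13.2
w2 (232, 303) 0.073 tx 5.5 z 9.8
w2 (400, 303) 0.073 tx 4.3 z 7.4
```

View pics/w3c.png

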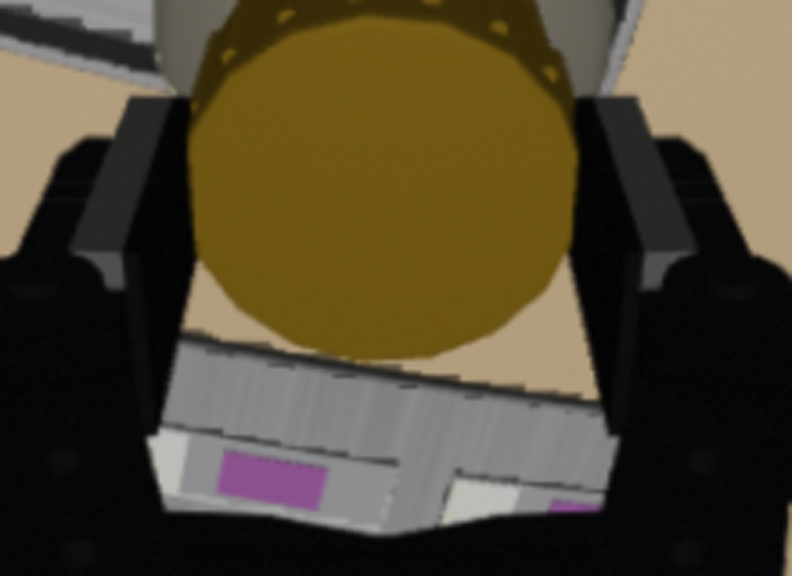

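Run:
```python
from h import *
e=np.array(read_eef_pos()); yaw=d2(95.15)
tx=np.array([np.cos(yaw),np.sin(yaw),0]); ty=np.array([np.sin(yaw),-np.cos(yaw),0])
im=read_camera("scene"); x0,y0,s=220,220,8
A=cv2.resize(im[y0:y0+70,x0:x0+95,::-1],None,fx=s,fy=s,interpolation=cv2.INTER_CUBIC)
for sg in (1,-1):
  for k,(z,col) in enumerate(((-.010,(0,0,255)),(0,(0,255,255)),(.0145,(0,255,0)))):
    pts=[(proj("scene",e+ty*sg*.017+tx*a+np.array([0,0,z]))-[x0,y0]+.5)*s for a in (-.011,.011)]
    cv2.line(A,*[tuple(int(v) for v in q) for q in pts],col,2)
cv2.imwrite("pics/s8.png",A); print(e)
```

```text
[ 0.57405792 -0.09219855  0.034848  ]
```

View pics/s8.png

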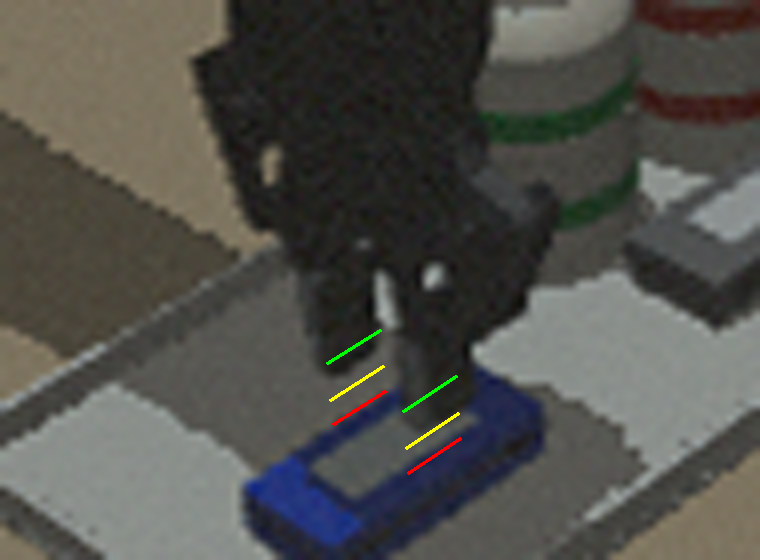

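The wrist view and the scene overlay agree: the fingertips are about 11–14 mm above the reported TCP, not 19 mm below it. The case is untouched. I'll regrasp about 30 mm lower, guarded by force.

Run:
```python
from h import *
yaw=d2(95.15); q=quat(yaw); c=np.array([.5742,-.0922])
movel([*c,.045],q,speed=.08); move_gripper(.062,35); pause(.3)
f0=read_ft_force()
for z in (.020,.012,.006,.002,-.001,-.004):
    movel([*c,z],q,speed=.05); f=read_ft_force()-np.array(f0)
    print(z,np.round(f,1))
    if abs(f[2])>4: break
pause(.3); print(np.round(read_eef_pos(),4),np.round(read_ft_force(),1))
cv2.imwrite("pics/w9.png",read_camera("wrist")[:,:,::-1])
im=read_camera("scene"); cv2.imwrite("pics/s9.png",cv2.resize(im[220:290,220:315,::-1],None,fx=6,fy=6)); print(read_time_s())
```

```text
0.02 [-0.  -0.5  0.6]
0.012 [ 0.1  0.6 -0.4]
0.006 [-0.3  0.2  0.7]
0.002 [0.5 0.6 0.9]
-0.001 [-0.4  0.5 -1.1]
-0.004 [0.5 0.8 0.8]
[ 0.5743 -0.0922 -0.0039] [-0.7  1.5  0.1]
33.3
```

View pics/w9.png

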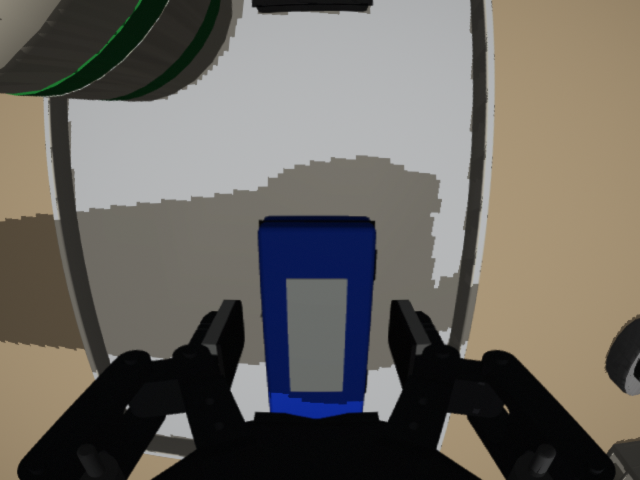

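View pics/s9.png

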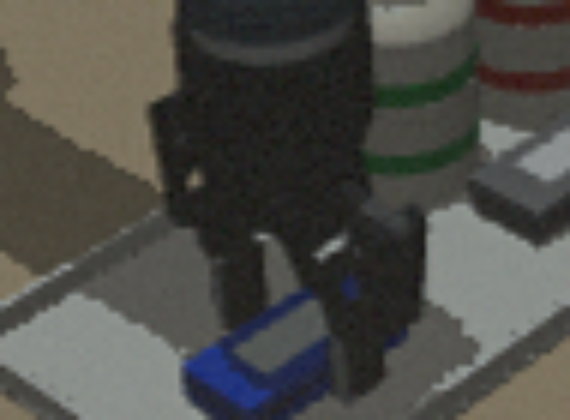

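Run:
```python
from h import *
yaw=d2(95.15); q=quat(yaw); c=np.array([.5742,-.0922])
move_gripper(.030,35); pause(.2); print("gap",read_finger_gap(),np.round(read_ft_force(),1),np.round(read_eef_pos(),4))
cv2.imwrite("pics/w10.png",read_camera("wrist")[:,:,::-1])
movel([*c,.012],q,speed=.05); pause(.2); print("gap",read_finger_gap(),np.round(read_ft_force(),1),np.round(read_eef_pos(),4))
cv2.imwrite("pics/w11.png",read_camera("wrist")[:,:,::-1]); print(read_time_s())
im=read_camera("scene"); cv2.imwrite("pics/s11.png",cv2.resize(im[220:290,220:315,::-1],None,fx=6,fy=6)); print(read_time_s())
```

```text
gap 0.041058267610382705 [ 0.4 -0.5  2.1] [ 0.5746 -0.0922 -0.0038]
gap 0.041208444907397286 [-0.1 -0.3 -0.2] [ 0.5739 -0.0922  0.0117]
34.575
34.625
```

View pics/w11.png

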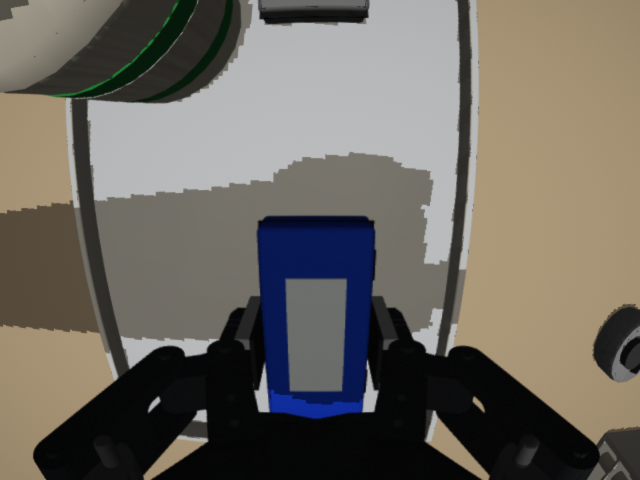

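View pics/s11.png

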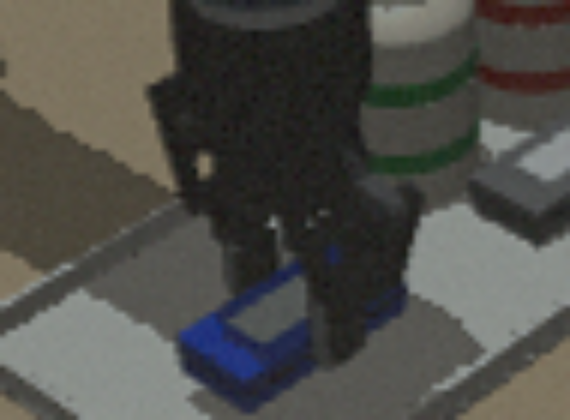

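The grip is good (gap 41 mm, and the view is unchanged after a 16 mm lift). I'll carry the case high to the mat and look on the way.

Run:
```python
from h import *
yaw=d2(95.15); c=np.array([.5742,-.0922])
movel([*c,.205],quat(yaw),speed=.15)
movel([.505,.20,.205],quat(d2(102.6)),speed=.2); pause(.3)
p=camera_params("wrist"); im=read_camera("wrist"); cv2.imwrite("pics/w12.png",im[:,:,::-1])
g=im.max(2); hsv=cv2.cvtColor(im,cv2.COLOR_RGB2HSV)
np.save("w12.npy",p["camera_from_world"])
for th in (55,70):
    m=((g<th)).astype(np.uint8)
    cs,_=cv2.findContours(m,cv2.RETR_LIST,cv2.CHAIN_APPROX_NONE)
    for k in cs:
        if 2000<cv2.contourArea(k)<40000:
            print(th,k[:,0].mean(0).round(),cv2.minAreaRect(np.array([w("wrist",u[0],.003,p)[:2] for u in k],np.float32)*1000))
print(read_time_s(),read_finger_gap())
```

```text
55 [157.  97.] ((321.45147705078125, 278.86224365234375), (167.48599243164062, 101.10248565673828), 85.9126205444336)
55 [352.  47.] ((499.2078857421875, 356.72039794921875), (70.14452362060547, 106.14381408691406), 12.771492004394531)
70 [560. 154.] ((754.343994140625, 324.9637145996094), (22.005250930786133, 221.28286743164062), 11.52885913848877)
70 [157.  97.] ((321.51300048828125, 278.8607482910156), (167.87486267089844, 101.52154541015625), 85.89934539794922)
70 [345.  58.] ((500.1341857910156, 352.97271728515625), (70.47067260742188, 114.05435943603516), 12.611079216003418)
38.0583 0.0412213263722129
```

View pics/w12.png

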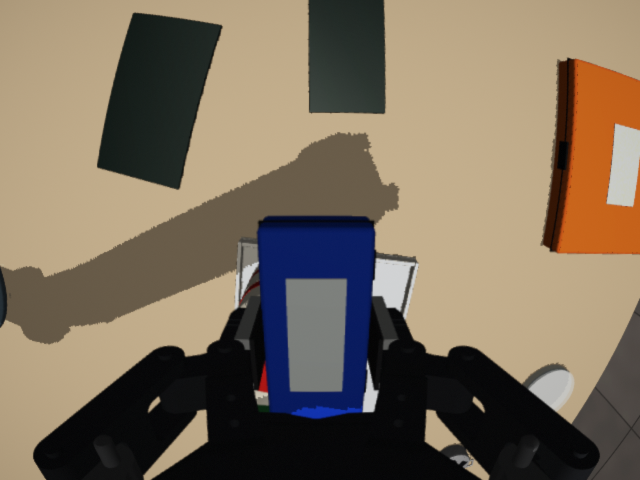

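Run:
```python
from h import *
yaw=d2(102.65); m=np.array([.4999,.3562])
movel([*m,.10],quat(yaw),speed=.15); pause(.3)
z=lower_touch(m,yaw,-.0005,-.007,np.zeros(3),dF=2.5,step=.001)
cv2.imwrite("pics/w13.png",read_camera("wrist")[:,:,::-1])
im=read_camera("scene"); cv2.imwrite("pics/s13.png",cv2.resize(im[150:250,290:410,::-1],None,fx=5,fy=5)); print(read_finger_gap())
```

```text
touch z cmd -0.0055 act [ 0.5     0.3562 -0.0048] dF 6.1 t 43.0417
0.041341180254150935
```

View pics/w13.png

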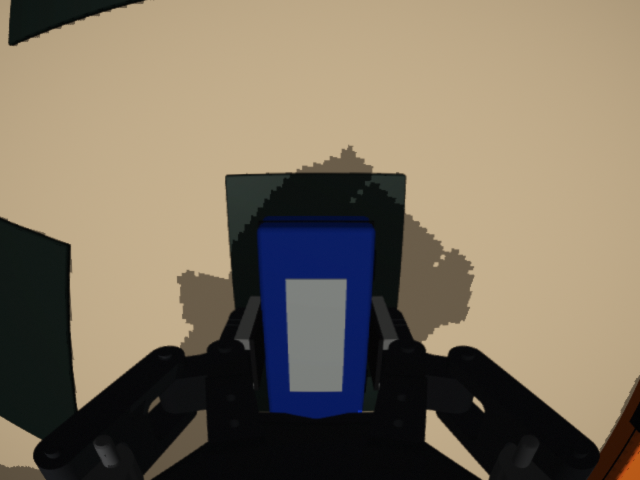

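View pics/s13.png

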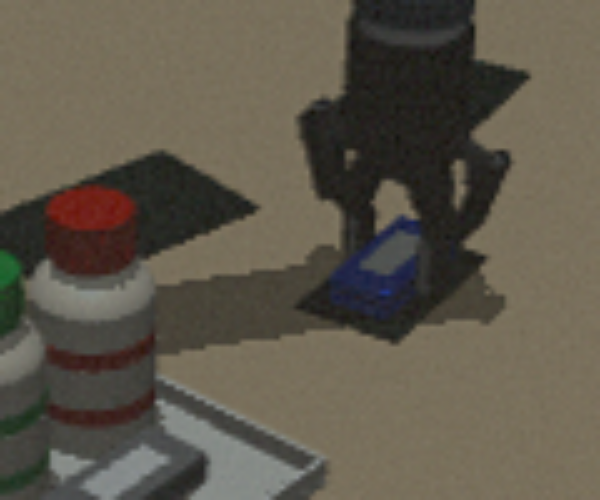

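The case is centred and aligned on the small mat, touching at the expected height. I'll release it, rise and verify.

Run:
```python
from h import *
yaw=d2(102.65); m=np.array([.4999,.3562]); q=quat(yaw)
movel([*m,-.005],q,speed=.03)
move_gripper(.060); pause(.1); movel([*m,.12],q,speed=.12)
movel([.46,.20,.26],q,speed=.25); pause(.3)
p=camera_params("wrist"); im=read_camera("wrist"); cv2.imwrite("pics/w14.png",im[:,:,::-1])
t=read_camera("top"); cv2.imwrite("pics/t14.png",t[:,:,::-1])
for cam,I,P in (("wrist",im,p),("top",t,None)):
    hsv=cv2.cvtColor(I,cv2.COLOR_RGB2HSV)
    b=((hsv[:,:,0]>100)&(hsv[:,:,0]<130)&(hsv[:,:,1]>130)).astype(np.uint8)
    for mk,z,nm in ((b,.023,"blue"),(((I.max(2)<62)|(b>0)).astype(np.uint8),.003,"mat")):
        cs,_=cv2.findContours(mk,cv2.RETR_EXTERNAL,cv2.CHAIN_APPROX_NONE)
        for k in cs:
            if cv2.contourArea(k)<400: continue
            r=cv2.minAreaRect(np.array([w(cam,u[0],z,P)[:2] for u in k],np.float32)*1000)
            if np.hypot(r[0][0]-500,r[0][1]-356)<30: print(cam,nm,np.round(r[0],1),np.round(r[1],1),round(r[2],1))
print(read_time_s())
```

```text
wrist blue [499.  353.8] [43.6 90.8] 12.7
wrist mat [499.1 355.3] [ 71.2 118.7] 12.8
46.4083
```

View pics/w14.png

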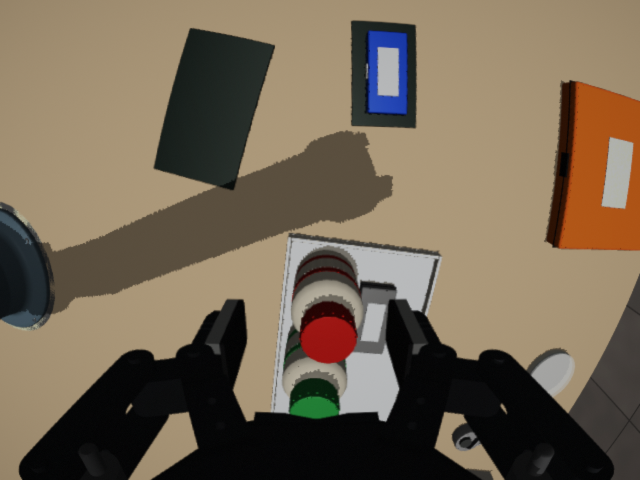

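View pics/t14.png

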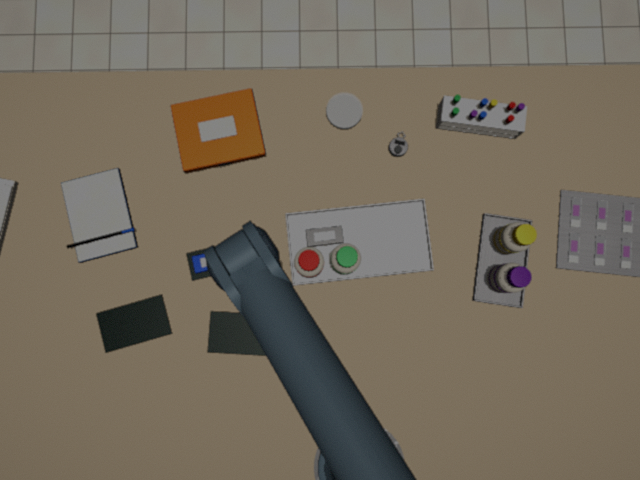

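The blue case lies on the small mat, 1.5 mm off centre and aligned within 0.2°. Next I'll return violet with a deeper cap grip, lowering the TCP by 15 mm.

Run:
```python
from h import *
yaw=d2(95.2); q=quat(yaw); near=np.array([.4449,-.3572]); v=np.array([.5035,-.0545])
move_gripper(.070,60)
move_ptp([*near,.24],q); pause(.3)
cv2.imwrite("pics/w15.png",read_camera("wrist")[:,:,::-1])
pick(near,yaw,.114,.040,60,.195)
cv2.imwrite("pics/w16.png",read_camera("wrist")[:,:,::-1])
```

```text
at [ 0.4451 -0.3573  0.1144]
gap 0.04600394038327761 ft [ 0.3 -0.3  3.5] eef [ 0.4457 -0.3575  0.1146]
lift ft [-0.6 -0.3 -3.3] 0.04648765103367513 52.3333
```

View pics/w16.png

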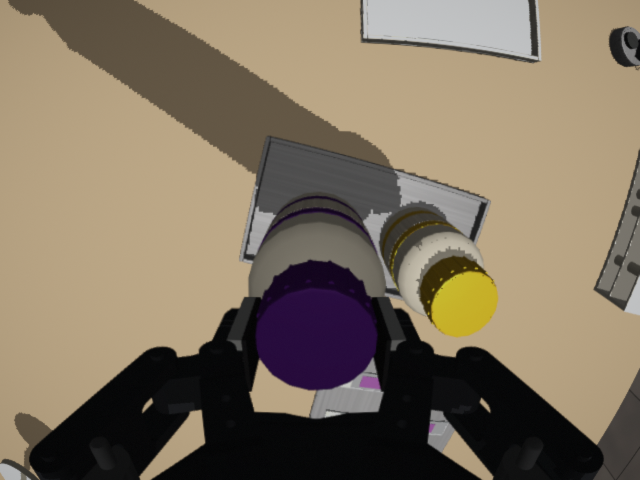

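Run:
```python
from h import *
yaw=d2(95.2); q=quat(yaw); v=np.array([.5035,-.0545]); far=np.array([.5395,-.3732]); y=np.array([.5115,-.137])
movel([*v,.195],q,speed=.2); pause(.4)
z=lower_touch(v,yaw,.118,.111,np.zeros(3))
movel([*v,z+.001],q,speed=.03)
release(v,yaw,z,.22)
cv2.imwrite("pics/s17.png",read_camera("scene")[150:450,100:420,::-1])
movel([*far,.22],q,speed=.22); pause(.3)
pick(far,yaw,.114,.040,60,.195)
movel([*y,.195],q,speed=.2); pause(.4)
z=lower_touch(y,yaw,.118,.111,np.zeros(3))
cv2.imwrite("pics/w17.png",read_camera("wrist")[:,:,::-1])
```

```text
touch z cmd 0.1135 act [ 0.5039 -0.0545  0.1144] dF 7.91 t 56.8583
ft [-0.2 -0.1  0.5]
at [ 0.5398 -0.3734  0.1145]
gap 0.04639146216256254 ft [ 0.9 -0.6  1.9] eef [ 0.5404 -0.3733  0.1147]
lift ft [ 0.3  0.5 -4.2] 0.04609084057750095 63.6583
touch z cmd 0.1135 act [ 0.5119 -0.1371  0.1144] dF 8.51 t 67.7833
```

View pics/s17.png

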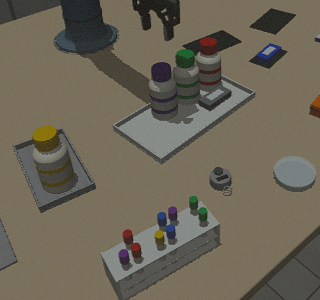

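View pics/w17.png

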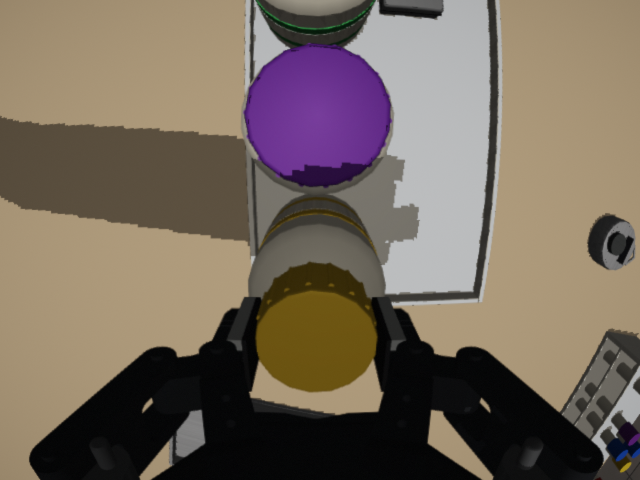

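Violet is back beside green, and yellow is touching down at its own place. I'll release, retreat and compare with the first picture.

Run:
```python
from h import *
yaw=d2(95.2); q=quat(yaw); y=np.array([.5115,-.137])
movel([*y,.1145],q,speed=.03); release(y,yaw,.114,.24)
move_j([1.205,0.383,0.044,1.598,-0.018,1.161,-0.05]); pause(.3)
t=read_camera("top")[:,:,::-1].copy(); cv2.imwrite("pics/t18.png",t); cv2.imwrite("pics/s18.png",read_camera("scene")[:,:,::-1]); print(read_time_s())
def meas(im,tag):
    hsv=cv2.cvtColor(im,cv2.COLOR_BGR2HSV)
    for n,(x,yy,h0) in dict(r=(309,261,0),g=(347,257,68),v=(383,253,142),y=(421,248,30)).items():
        dh=np.abs((hsv[:,:,0].astype(int)-h0+90)%180-90)
        m=((dh<14)&(hsv[:,:,1]>80)).astype(np.uint8); k=np.zeros_like(m);k[yy-16:yy+16,x-16:x+16]=1
        M=cv2.moments(m*k,True); print(tag,n,w("top",(M["m10"]/M["m00"],M["m01"]/M["m00"]),.146).round(4)[:2])
    b=((hsv[:,:,0]>100)&(hsv[:,:,0]<130)&(hsv[:,:,1]>130)).astype(np.uint8); b[:,:150]=0;b[:200]=0
    for mk,z,nm in ((b,.023,"blue"),(((im.max(2)<60)|(b>0)).astype(np.uint8),.003,"mat")):
        for k in cv2.findContours(mk,cv2.RETR_EXTERNAL,cv2.CHAIN_APPROX_NONE)[0]:
            r=cv2.minAreaRect(np.array([w("top",u[0],z)[:2] for u in k],np.float32)*1000)
            if cv2.contourArea(k)>300 and np.hypot(r[0][0]-500,r[0][1]-356)<30: print(tag,nm,np.round(r[0],1),np.round(r[1],1),round(r[2],1))
a=cv2.imread("pics/top0.png"); meas(a,"before"); meas(t,"after")
d=cv2.absdiff(a,t).max(2); cv2.imwrite("pics/diff.png",(d>35).astype(np.uint8)*255)
```

```text
ft [ 0.3  1.2 -0.4]
72.275
before r [0.4888 0.114 ]
before g [0.4957 0.0287]
before v [ 0.5031 -0.0536]
before y [ 0.5107 -0.136 ]
before mat [500.  356.4] [ 69.2 116.8] 12.6
after r [0.489  0.1139]
after g [0.4957 0.0286]
after v [ 0.504  -0.0538]
after y [ 0.5117 -0.1361]
after blue [500.3 354.8] [45.4 93.1] 12.3Traceback (most recent call last):
  File "<stdin>", line 17, in <module>
  File "<stdin>", line 15, in meas
  File "h.py", line 12, in w
    o,d=ray(cam,uv,p); return o+d*(z-o[2])/d[2]
        ~~~^^^^^^^^^^
  File "h.py", line 4, in ray
    p=p or camera_params(cam);K=p["K"];T=np.array(p["camera_from_world"])
           ~~~~~~~~~~~~~^^^^^
ValueError: time passes only in moves, steps and waits
```

View pics/t18.png

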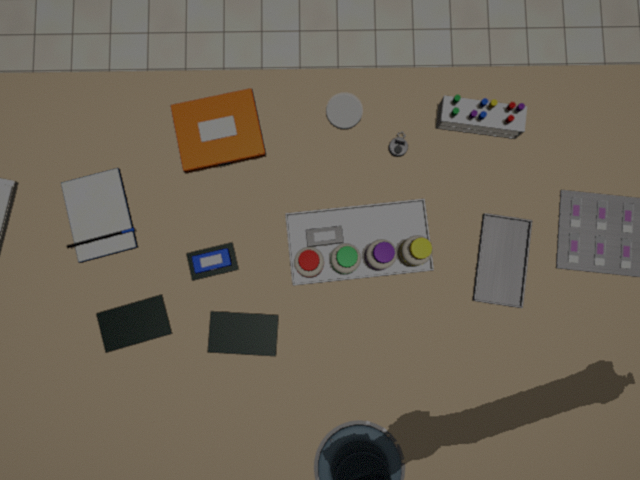

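View pics/s18.png

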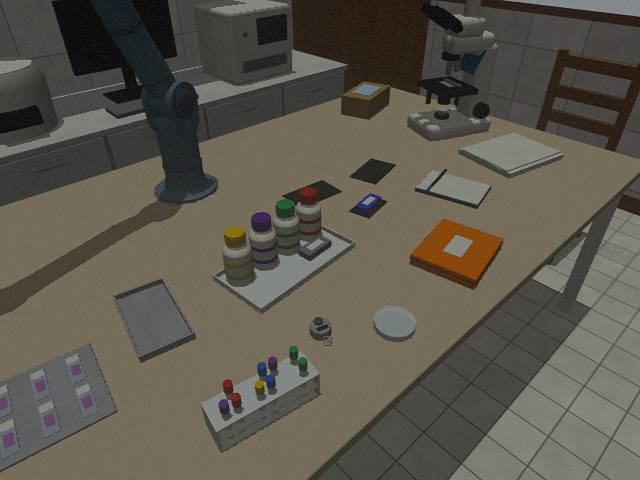

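All four bottles stand upright within about 1 mm of where they were. The blue case is on the small mat at (212,261). The grey case, the tally counter and the empty steel tray look unchanged. Handing in.

```bash
python3 -c "
from bench import *
print(sign_off(), read_time_s())"
```

```text
the job is handed in; nothing more can be done
the job is handed in; nothing more can be done
```

The job is done as asked and in the order asked, and handed in at about 72 s. I set yellow and violet side by side upright in the steel tray, then laid the blue case on the smallest mat. Then I put violet and yellow back where they stood.

**Bottles:** the last overhead picture shows all four upright. Violet and yellow are within about 1 mm of where they started. Red and green measure the same as before, to about 0.2 mm.

**Blue case:** it lies about 1.5 mm off the mat's centre, all along its length. It was within 0.2° of the mat's direction by the wrist camera and about 0.3° by the overhead camera.

**Other things:** the grey case and the tally counter look unmoved in the pictures; I did not measure them.

**What failed or disagreed:**
- **Fingertip height:** the fingertips sat about 11–14 mm above the reported tool point, not 19 mm below it as stated. My first grasp of the case therefore closed above it without disturbing it, and I regrasped lower with a force check.
- **First bottle lifts:** for the same reason these held only the top of the caps, but nothing slipped. The return lifts gripped deeper.
- **Final check:** my last script stopped on an error partway, after the bottle and case measurements. It never made its overhead before/after difference image or the final mat fit. The offset and angle figures use the earlier mat measurements.

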